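# Find the key left on and switch it off

## Task

One of the four identical keys on the bench switch box has been left on: it is latched down a little. With the fingertips tap all four keys lightly, one after the other from left to right, to feel which one is latched, and only then press that one right down and let go so that it springs up. Do not switch any other key on, do not pick anything up, and leave the things lying around where they are.

Things in the scene. Friction and masses are not known exactly. Their poses are not given: they have to be found in the camera images.
- switch_box: flat grey bench switch box, fixed in place, 104 x 290 mm and 34 mm high, aluminium deck on top; origin at the centre of its underside on the work surface, x across it to the rear (away from the robot), y along the row of keys to the left, z up. Four identical square keys stand in one row on the deck, their centres at y = +82.5, +27.5, -27.5 and -82.5 mm and x = 0 of this frame (left to right as the robot sees them)
- unit_a: one of the four identical keys with its black frame (38 x 38 mm, 3 mm high); origin fixed at the centre of the key, level with the deck (34 mm above the work surface), axes as those of the box. Which unit stands in which place of the row changes. The light square key cap is 27 x 27 mm; its flat top is 18 mm above this origin (52 mm above the work surface) when the key is up, 13 mm when it is latched down
- unit_b: one of the four identical keys with its black frame (38 x 38 mm, 3 mm high); origin fixed at the centre of the key, level with the deck (34 mm above the work surface), axes as those of the box. Which unit stands in which place of the row changes. The light square key cap is 27 x 27 mm; its flat top is 18 mm above this origin (52 mm above the work surface) when the key is up, 13 mm when it is latched down
- unit_c: one of the four identical keys with its black frame (38 x 38 mm, 3 mm high); origin fixed at the centre of the key, level with the deck (34 mm above the work surface), axes as those of the box. Which unit stands in which place of the row changes. The light square key cap is 27 x 27 mm; its flat top is 18 mm above this origin (52 mm above the work surface) when the key is up, 13 mm when it is latched down
- unit_d: one of the four identical keys with its black frame (38 x 38 mm, 3 mm high); origin fixed at the centre of the key, level with the deck (34 mm above the work surface), axes as those of the box. Which unit stands in which place of the row changes. The light square key cap is 27 x 27 mm; its flat top is 18 mm above this origin (52 mm above the work surface) when the key is up, 13 mm when it is latched down
- key_a (a joint): travel of the key of unit_a, m, downwards positive: 0 up, 0.005 latched down, 0.012 stop. An up key gives way at 2 N and takes 0.25 N more for each mm; a latched key does not yield below about 3.2 N, then takes the same spring (5 N at the stop). A latched key pushed past 9 to 10 mm lets go and springs up when the finger leaves; an up key pushed past 9 to 10 mm latches on for good (over 9 mm counts as switched on)
- key_b (a joint): travel of the key of unit_b, m, downwards positive: 0 up, 0.005 latched down, 0.012 stop. An up key gives way at 2 N and takes 0.25 N more for each mm; a latched key does not yield below about 3.2 N, then takes the same spring (5 N at the stop). A latched key pushed past 9 to 10 mm lets go and springs up when the finger leaves; an up key pushed past 9 to 10 mm latches on for good (over 9 mm counts as switched on)
- key_c (a joint): travel of the key of unit_c, m, downwards positive: 0 up, 0.005 latched down, 0.012 stop. An up key gives way at 2 N and takes 0.25 N more for each mm; a latched key does not yield below about 3.2 N, then takes the same spring (5 N at the stop). A latched key pushed past 9 to 10 mm lets go and springs up when the finger leaves; an up key pushed past 9 to 10 mm latches on for good (over 9 mm counts as switched on)
- key_d (a joint): travel of the key of unit_d, m, downwards positive: 0 up, 0.005 latched down, 0.012 stop. An up key gives way at 2 N and takes 0.25 N more for each mm; a latched key does not yield below about 3.2 N, then takes the same spring (5 N at the stop). A latched key pushed past 9 to 10 mm lets go and springs up when the finger leaves; an up key pushed past 9 to 10 mm latches on for good (over 9 mm counts as switched on)
- weight: bystander: small steel weight, 19 mm wide, 26 mm high, in front of the box; origin at the centre of its underside
- stopper: bystander: black rubber stopper, 26 mm wide and high, in front of the box; origin at the centre of its underside
- tweezers: bystander: steel tweezers, 123 mm long along their own y, 8 mm high, lying in front of the box; origin at the centre of its underside
- big_jar: bystander: large clear jar, 148 mm wide, 201 mm high, at the right rear; origin at the centre of its underside
- goggles: bystander: green goggles, 128 x 163 mm, 76 mm high, at the left; origin at the centre of its underside
- lamp: bystander: round glass spirit lamp, 73 mm wide, 72 mm high, front left; origin at the centre of its underside
- tape: bystander: roll of brown tape, 96 mm wide, 48 mm high, front right; origin at the centre of its underside
- rod: bystander: thin steel rod, 160 mm long along its own y, 7 mm high, behind the box; origin at the centre of its underside
- spoons: bystander: nested steel measuring spoons, 143 mm long along their own x, 13 mm high, behind the box; origin at the centre of its underside

How it is judged (in metres and radians):
On the way, in this order (a step that is already met when the one before it is completed fails the run):
1. the leftmost key has been touched with the fingers (((contact force between the fingers and unit_a above 0.3 N and y of unit_a in the frame of switch_box between 0.0625 and 0.1025 m) or (contact force between the fingers and unit_b above 0.3 N and y of unit_b in the frame of switch_box between 0.0625 and 0.1025 m) or (contact force between the fingers and unit_c above 0.3 N and y of unit_c in the frame of switch_box between 0.0625 and 0.1025 m) or (contact force between the fingers and unit_d above 0.3 N and y of unit_d in the frame of switch_box between 0.0625 and 0.1025 m))), for 0.02 s.
2. the second key has been touched with the fingers (((contact force between the fingers and unit_a above 0.3 N and y of unit_a in the frame of switch_box between 0.0075 and 0.0475 m) or (contact force between the fingers and unit_b above 0.3 N and y of unit_b in the frame of switch_box between 0.0075 and 0.0475 m) or (contact force between the fingers and unit_c above 0.3 N and y of unit_c in the frame of switch_box between 0.0075 and 0.0475 m) or (contact force between the fingers and unit_d above 0.3 N and y of unit_d in the frame of switch_box between 0.0075 and 0.0475 m))), for 0.02 s.
3. the third key has been touched with the fingers (((contact force between the fingers and unit_a above 0.3 N and y of unit_a in the frame of switch_box between -0.0475 and -0.0075 m) or (contact force between the fingers and unit_b above 0.3 N and y of unit_b in the frame of switch_box between -0.0475 and -0.0075 m) or (contact force between the fingers and unit_c above 0.3 N and y of unit_c in the frame of switch_box between -0.0475 and -0.0075 m) or (contact force between the fingers and unit_d above 0.3 N and y of unit_d in the frame of switch_box between -0.0475 and -0.0075 m))), for 0.02 s.
4. the rightmost key has been touched with the fingers (((contact force between the fingers and unit_a above 0.3 N and y of unit_a in the frame of switch_box between -0.1025 and -0.0625 m) or (contact force between the fingers and unit_b above 0.3 N and y of unit_b in the frame of switch_box between -0.1025 and -0.0625 m) or (contact force between the fingers and unit_c above 0.3 N and y of unit_c in the frame of switch_box between -0.1025 and -0.0625 m) or (contact force between the fingers and unit_d above 0.3 N and y of unit_d in the frame of switch_box between -0.1025 and -0.0625 m))), for 0.02 s.
5. the latched key has been released and all four keys stand up (only after all four were tapped) (value of joint each of key_a, key_b, key_c, key_d below 0.002 m), for 0.2 s.
At the end, for the whole second after the job is handed in: all four keys stand fully up (within 2 mm) and every bystander is within 20 mm of where it stood (all of step 5 and distance of each of weight, stopper, tweezers, big_jar, goggles, lamp, tape, rod, spoons from where it was at the start of the episode below 0.02 m); the robot touches nothing.
It fails at once if while one key is latched down, another key is pushed more than 9 mm down, which switches it on ((value of joint key_a above 0.009 m and value of joint any of key_b, key_c, key_d above 0.003 m) or (value of joint key_b above 0.009 m and value of joint any of key_a, key_c, key_d above 0.003 m) or (value of joint key_c above 0.009 m and value of joint any of key_a, key_b, key_d above 0.003 m) or (value of joint key_d above 0.009 m and value of joint any of key_a, key_b, key_c above 0.003 m)).
It fails at once if a bystander is moved or lifted by more than 20 mm (distance of any of weight, stopper, tweezers, big_jar, goggles, lamp, tape, rod, spoons from where it was at the start of the episode above 0.02 m).
It also fails if it takes over 51 s, if anything falls off the work surface, if the arm or the gripper's body presses on something with over 40 N, if the wrist force passes 120 N, or if a joint passes its speed limit or range.

## Robot

A 6-joint arm with a two-finger parallel gripper is mounted at the origin on a cart in front of the work surface, level with it; the furniture and walls round the work are solid. World frame = base frame: x ahead of the robot, y to its left, z up, the work surface at z = 0. Lengths are in mm, angles in degrees, forces in N, time in s.
With the tool pointing down it reaches from about 250 to 800 mm from the base axis. Payload 8.5 kg.
Tool frame: the origin (TCP) lies between the finger pads; the fingertips stand 19 mm ahead of it and the grasp point (between the pads) is the TCP; z points along the fingers, x is the direction in which the jaws open and shut, and the axes are right-handed (so a half turn about z gives the same grasp; the last joint's range is limited). The gripper opens to 85 mm and grips with 20 to 120 N. Pads are 22 mm wide; open, the fingers measure 114 mm over their backs; the gripper's body (76 mm by 85 mm) begins 54 mm behind the grasp point. The pads swing forward as they close: fully open they stand 13 mm farther back than shut.
Start: joints at [-71.734, 13.648, -0.773, 75.585, 0, 90], TCP at [164.534, -498.507, 250.276] pointing down, gripper open.
Joint ranges: [-152.45, 152.45], [-59.26, 108.67], [-65.41, 83.53], [-104.44, 129.93], [-82.83, 76.93], [-180, 180]. Speed limits (degrees/s): [127.2, 127.2, 159.86, 180, 180, 180].

## Interface

Orientations are given as a 3x3 rotation matrix whose columns are the frame's x, y, z axes.
In Python, from workcell import sensors, optics, manip gives the robot as it stands.
- The arm moves only by the shell command python3 -m pendant 'ROWS'. ROWS is JSON, a list of rows, each an object of numbers: "gripper": the finger opening in mm, from 0 to 85.4; "tx", "ty", "tz": the shift along the tool's x, y, z in mm; "wx", "wy", "wz": the turn, a rotation vector about the tool's x, y, z in degrees. A call has 1 to 12 rows; each row is the pose to reach, as a shift and turn from the pose commanded when the call began, along the tool's axes at that moment; what a row does not reach only later rows make up. A row lasts 1/8 s, in which the tool goes at most 62.5 mm and 10.7 degrees, less where a joint would pass 70% of its speed; a pose out of reach is approached as far as the arm can. A call with a gripper value outside its range is refused whole. The fingers move at their own pace and stop on an object; the grip force is fixed at half the most. Time passes only in rows, so rows that repeat a pose let the fingers close. It gives the time, the measured TCP pose, the force and the opening at its end, in the units of the state.
- sensors.read_state(): the state, without advancing time (a new reading comes with each control period).
- optics.grab_frame(name): name is "side" or "top"; returns the picture (400x640x3 uint8, blue, green, red); there is no depth.
- optics.camera_params(name): a dict with "fx", "fy", "cx", "cy" (pixels), "position" and "orientation" of the camera in the world. Camera axes: x right, y down, z forward; pixel columns grow to the right and rows downward; lengths in mm; the calibration is good to about 2 mm. A picture is of the moment at which its call begins. camera_params takes no time and is no camera call.
- manip.sign_off(): hands the job in, once; it reports no verdict.
The state is a dict: "time_s": time; "qpos": joint angles; "joint_velocities": joint speeds; "joint_efforts": joint torques, N m; "eef_pos": TCP position; "orientation": TCP orientation; "force": force on the tool from outside, world axes, zero at the start; "torque": the same for the moment, N m; "grip_width": finger opening in mm.
Only numpy, scipy, OpenCV 4.12 (cv2) and the standard library are available. Lean on these libraries where they do the work, as an engineer would, in place of code of your own. Each camera call takes 0.05 s, during which the arm holds its last target.

## Working session

There is one attempt and no reset: what is moved stays moved. The work goes in short steps, Python scripts to look and compute and a shell command to move; the robot and the scene stay as the last step left them, time stands still between calls to the robot, and variables do not carry over. Pictures are saved under pics/ and viewed, and the job is handed in when it is done.

```bash
mkdir -p pics; ls
python3 - <<'E'
from workcell import sensors, optics
import cv2
s=sensors.read_state()
for k in s: print(k,s[k])
for n in ("side","top"):
    cv2.imwrite(f"pics/{n}0.png",optics.grab_frame(n)); print(optics.camera_params(n))
E
```

```text
pics
time_s 0.0
qpos [-7.17328708e+01  1.36790661e+01 -8.16101350e-01  7.55839480e+01
 -2.78175666e-03  9.00003533e+01]
joint_velocities [ 0.06353821  0.01546403 -0.1045947  -0.02348515 -0.07247576 -0.02201355]
joint_efforts [-3.02466477e-03 -5.38785481e+01  3.46444094e+01  1.82351464e-02
  7.14951716e-05  3.70856839e-06]
eef_pos [ 164.42752864 -498.18596353  249.70063184]
orientation [[ 3.13441561e-01 -9.49607371e-01 -4.78920285e-04]
 [-9.49606488e-01 -3.13441923e-01  1.29601999e-03]
 [-1.38082383e-03  4.85592806e-05 -9.99999045e-01]]
force [-0.72088654 -0.24990715  0.45954   ]
torque [ 0.03309194  0.04631883 -0.02241959]
grip_width 85.39775255544157
{'fx': 385.94859713217977, 'fy': 385.94859713217977, 'cx': 322.48247874464477, 'cy': 203.1824414971062, 'position': array([ 453.09739474, -811.67308626,  737.41192713]), 'orientation': array([[ 0.99770386, -0.05493747,  0.0396091 ],
       [-0.06553479, -0.63548596,  0.76932619],
       [-0.01709381, -0.77015549, -0.63762711]])}
{'fx': 361.40219310855446, 'fy': 361.40219310855446, 'cx': 317.6186557161493, 'cy': 194.95819506093588, 'position': array([460.34594936,  19.96583499, 981.70548007]), 'orientation': array([[-1.10488336e-03, -9.99289662e-01,  3.76689529e-02],
       [-9.99827873e-01,  4.06265865e-04, -1.85488537e-02],
       [ 1.85203741e-02, -3.76829634e-02, -9.99118106e-01]])}
```

View pics/top0.png

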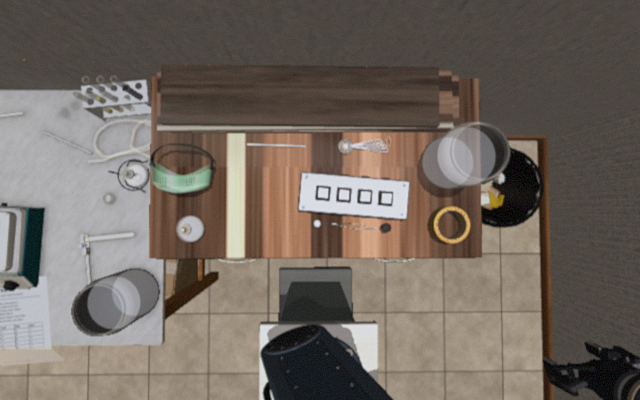

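View pics/side0.png

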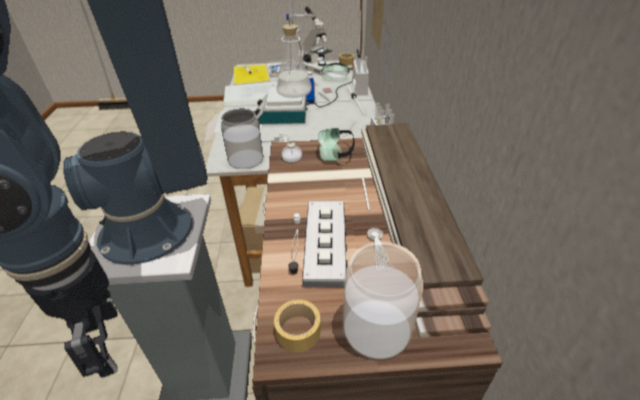

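The top view shows the box at about (354,196) with its keys at about (323,193), (344,195), (365,197) and (386,199). The weight (317,223), tweezers (350,226) and stopper (385,228) lie in front of it. The rod and spoons lie behind it, and the jar is at (465,155). Next I measure the keys in both views.

```bash
cat > h.py <<'E'
import numpy as np, cv2
from workcell import optics
def ray(n,u,v,z):
    p=optics.camera_params(n); d=np.array(p['orientation'])@np.array([(u-p['cx'])/p['fx'],(v-p['cy'])/p['fy'],1.])
    o=np.array(p['position']); return o+d*(z-o[2])/d[2]
def proj(n,P):
    p=optics.camera_params(n); c=np.array(p['orientation']).T@(np.array(P)-p['position'])
    return c[0]/c[2]*p['fx']+p['cx'], c[1]/c[2]*p['fy']+p['cy']
E
python3 - <<'E'
from h import *
for n,(x0,x1,y0,y1) in (("top",(300,410,172,222)),("side",(305,348,200,285))):
    im=cv2.imread(f"pics/{n}0.png"); c=im[y0:y1,x0:x1]
    cv2.imwrite(f"pics/{n}crop.png",cv2.resize(c,None,fx=7,fy=7,interpolation=0))
    g=cv2.cvtColor(c,cv2.COLOR_BGR2GRAY)
    m=(g<90).astype('uint8')
    cs,_=cv2.findContours(m,cv2.RETR_EXTERNAL,cv2.CHAIN_APPROX_NONE)
    for k in cs:
        if cv2.contourArea(k)<30: continue
        r=cv2.minAreaRect(k); u,v=r[0][0]+x0,r[0][1]+y0
        print(n,round(u,1),round(v,1),np.round(r[1],1),r[2],ray(n,u,v,37).round(1))
    # deck outline
    hsv=cv2.cvtColor(im,cv2.COLOR_BGR2HSV); m=((hsv[...,2]>150)&(hsv[...,1]<50)).astype('uint8')
    mm=np.zeros_like(m); mm[y0-5:y1+5,x0-5:x1+5]=m[y0-5:y1+5,x0-5:x1+5]
    cs,_=cv2.findContours(mm,0,1); k=max(cs,key=cv2.contourArea); r=cv2.minAreaRect(k)
    print('deck',r,ray(n,*r[0],34).round(1)); B=np.array([ray(n,*q,34)[:2] for q in cv2.boxPoints(r)]);print(B.round(1))
E
```

```text
top 327.0 216.5 [ 9. 40.] 90.0 [439.7 -22.   37. ]
deck ((353.6862487792969, 195.26553344726562), (107.87608337402344, 38.11787796020508), 4.763641834259033) [495.2 -92.5  34. ]
[[ 457.3   52.9]
 [ 557.    44.6]
 [ 533.5 -239.1]
 [ 433.4 -229.7]]
side 323.5 283.0 [ 2. 37.] 90.0 [ 480.2 -251.2   37. ]
deck ((327.5, 245.0), (88.0, 49.0), 90.0) [ 498.6 -129.4   34. ]
[[ 441.5   51.7]
 [ 581.9   39.5]
 [ 543.1 -270.8]
 [ 433.1 -262.1]]
```

Run:
```python
from h import *
for u,v,z,l in [(317,223,26,'weight'),(385,228,26,'stopper'),(333,222,8,'tw l'),(372,229,8,'tw r'),(384,138,13,'spoon'),(362,152,13,'spn'),(441,158,201,'jar L base'),(322,131,0,'shelf edge')]:
    print(l,ray('top',u,v,z).round(0))
```

```text
weight [422.   4.  26.]
stopper [ 409. -176.   26.]
tw l [424. -39.   8.]
tw r [ 405. -145.    8.]
spoon [ 651. -178.   13.]
spn [ 613. -118.   13.]
jar L base [ 570. -264.  201.]
shelf edge [673. -10.   0.]
```

View pics/topcrop.png

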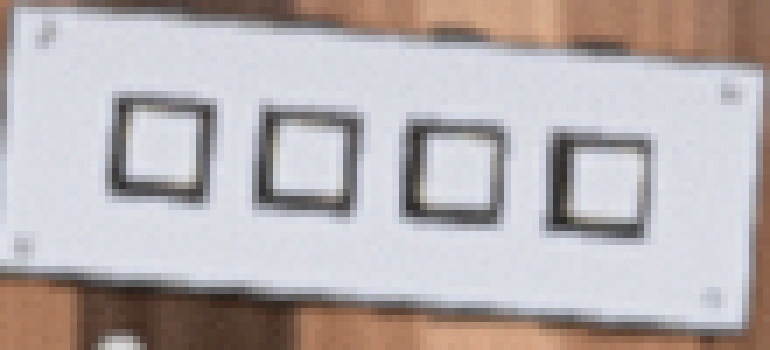

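View pics/sidecrop.png

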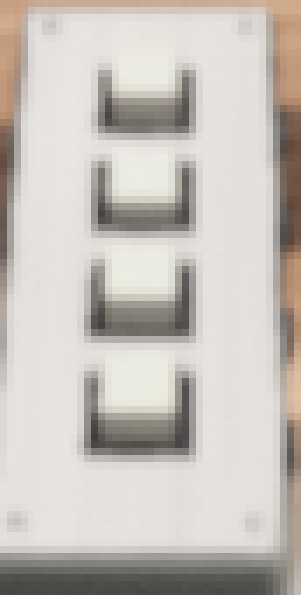

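Run:
```python
from h import *
for n,(x0,x1,y0,y1),T in (("top",(310,400,182,208),120),("side",(312,340,204,268),110)):
    im=cv2.imread(f"pics/{n}0.png"); g=cv2.cvtColor(im[y0:y1,x0:x1],cv2.COLOR_BGR2GRAY)
    m=(g<T).astype('uint8')
    cs,_=cv2.findContours(m,cv2.RETR_EXTERNAL,cv2.CHAIN_APPROX_NONE)
    for k in cs:
        if len(k)<20: continue
        r=cv2.minAreaRect(k); u,v=r[0][0]+x0,r[0][1]+y0
        print(n,round(u,1),round(v,1),np.round(r[1],1),round(r[2],1),ray(n,u,v,37).round(1))
```

```text
top 385.0 198.1 [13.1 13.5] 4.8 [ 487.6 -174.4   37. ]
top 364.5 196.5 [13. 13.] 90.0 [ 491.9 -120.5   37. ]
top 343.5 194.5 [13. 13.] 90.0 [497.1 -65.4  37. ]
top 322.6 192.8 [13.7 13.6] 5.7 [501.6 -10.7  37. ]
side 324.6 259.3 [ 8.9 14. ] 82.9 [ 487.8 -179.6   37. ]
side 324.5 243.0 [ 8. 13.] 90.0 [ 491.3 -124.7   37. ]
```

The side view suggests the second key from the left sits lower, and I'll check that by feel. The measured keys lie on a line centred at (494.5, -92.7) with a yaw of about -4.9°. I move above the leftmost key with the gripper shut.

```bash
python3 -m pendant '[{"gripper":0,"tx":-32,"ty":-43,"wz":-6},{"gripper":0,"tx":-65,"ty":-86,"wz":-12},{"gripper":0,"tx":-98,"ty":-129,"wz":-18},{"gripper":0,"tx":-130,"ty":-172,"wz":-24},{"gripper":0,"tx":-162,"ty":-215,"wz":-30},{"gripper":0,"tx":-195,"ty":-258,"wz":-36},{"gripper":0,"tx":-228,"ty":-301,"wz":-42},{"gripper":0,"tx":-260,"ty":-344,"wz":-49},{"gripper":0,"tx":-292,"ty":-387,"tz":30,"wz":-55},{"gripper":0,"tx":-325,"ty":-430,"tz":60,"wz":-61},{"gripper":0,"tx":-357.4,"ty":-473,"tz":90,"wz":-66.8},{"gripper":0,"tx":-357.4,"ty":-473,"tz":120,"wz":-66.8}]'; python3 -c "
from workcell import sensors
s=sensors.read_state();print(s['orientation'].round(4) if hasattr(s['orientation'],'round') else s['orientation'],s['qpos'])"
```

```text
[[ 3.134e-01 -9.496e-01 -4.000e-04]
 [-9.496e-01 -3.134e-01  1.300e-03]
 [-1.300e-03 -0.000e+00 -1.000e+00]] [-7.17352039e+01  1.36793341e+01 -8.11731144e-01  7.55857812e+01
  1.58760405e-04  8.99990820e+01]invalid input at $[0]: expected keys gripper, tx, ty, tz, wx, wy, wz
```

```bash
python3 -m pendant '[{"gripper":0,"tx":-32,"ty":-43,"tz":0,"wx":0,"wy":0,"wz":-6},{"gripper":0,"tx":-65,"ty":-86,"tz":0,"wx":0,"wy":0,"wz":-12},{"gripper":0,"tx":-98,"ty":-129,"tz":0,"wx":0,"wy":0,"wz":-18},{"gripper":0,"tx":-130,"ty":-172,"tz":0,"wx":0,"wy":0,"wz":-24},{"gripper":0,"tx":-162,"ty":-215,"tz":0,"wx":0,"wy":0,"wz":-30},{"gripper":0,"tx":-195,"ty":-258,"tz":0,"wx":0,"wy":0,"wz":-36},{"gripper":0,"tx":-228,"ty":-301,"tz":0,"wx":0,"wy":0,"wz":-42},{"gripper":0,"tx":-260,"ty":-344,"tz":0,"wx":0,"wy":0,"wz":-49},{"gripper":0,"tx":-292,"ty":-387,"tz":30,"wx":0,"wy":0,"wz":-55},{"gripper":0,"tx":-325,"ty":-430,"tz":60,"wx":0,"wy":0,"wz":-61},{"gripper":0,"tx":-357.4,"ty":-473,"tz":90,"wx":0,"wy":0,"wz":-66.8},{"gripper":0,"tx":-357.4,"ty":-473,"tz":120,"wx":0,"wy":0,"wz":-66.8}]'; python3 -c "
from workcell import sensors,optics
import cv2
s=sensors.read_state();print(s['orientation'],s['qpos'])
for n in ('side','top'): cv2.imwrite('pics/%s1.png'%n,optics.grab_frame(n))"
```

```text
time_s: 1.6
eef_pos: [503.3, -8.0, 128.9]
orientation: [[0.997, -0.08, 0.0], [-0.08, -0.997, 0.001], [0.0, -0.001, -1.0]]
force: [-0.2, -1.4, 1.5]
grip_width: -0.1
[[ 9.96763685e-01 -8.03865580e-02  3.97669789e-04]
 [-8.03867901e-02 -9.96763561e-01  6.06809226e-04]
 [ 3.47603450e-04 -6.36812798e-04 -9.99999737e-01]] [-9.25449203e-01  1.57136904e+01 -1.65988735e+01  5.76652158e+01
  3.51310818e-02  9.36853503e+01]
```

View pics/side1.png

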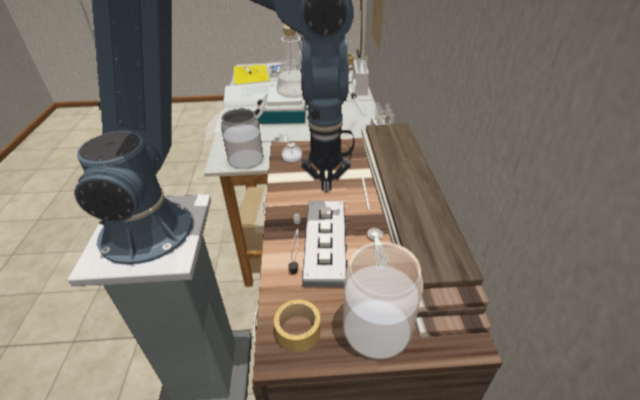

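```bash
python3 -c "
from workcell import sensors
s=sensors.read_state();print(s['eef_pos'],s['force'],s['time_s'])"
```

```text
[499.67266912  -9.9130285  127.21115334] [-0.11803751  0.44238121  0.32063364] 1.7
```

The picture shows the shut fingers at (327,185), above and just behind the leftmost key at (326,212), as expected with the tips at about 108 mm height. I descend to about 10 mm above the key and let the arm settle.

```bash
python3 -m pendant '[{"gripper":0,"tx":0,"ty":0,"tz":25,"wx":0,"wy":0,"wz":0},{"gripper":0,"tx":0,"ty":0,"tz":48,"wx":0,"wy":0,"wz":0},{"gripper":0,"tx":0,"ty":0,"tz":48,"wx":0,"wy":0,"wz":0},{"gripper":0,"tx":0,"ty":0,"tz":48,"wx":0,"wy":0,"wz":0}]'; python3 -c "
from workcell import sensors,optics
import cv2
s=sensors.read_state();print(s['orientation'],s['qpos'],s['eef_pos'])
im=optics.grab_frame('side');cv2.imwrite('pics/side2.png',cv2.resize(im[140:300,260:400],None,fx=5,fy=3.7));s=sensors.read_state();print(s['eef_pos'],s['force'])"
```

```text
time_s: 2.2
eef_pos: [502.2, -11.3, 83.7]
orientation: [[0.996, -0.087, 0.001], [-0.087, -0.996, 0.0], [0.001, -0.0, -1.0]]
force: [0.0, 0.1, -0.1]
grip_width: -0.1
[[ 9.96222704e-01 -8.68244111e-02  1.35885858e-03]
 [-8.68245406e-02 -9.96223618e-01  3.64979146e-05]
 [ 1.35055810e-03 -1.54342323e-04 -9.99999076e-01]] [-1.28781040e+00  1.80662873e+01 -2.07720536e+01  5.10838688e+01
  3.84045313e-03  9.36931421e+01] [502.2496619  -11.27143613  83.68610378]
[502.40524081 -11.18743093  83.75296391] [ 0.44043595 -0.66484631 -0.7780068 ]
```

View pics/side2.png

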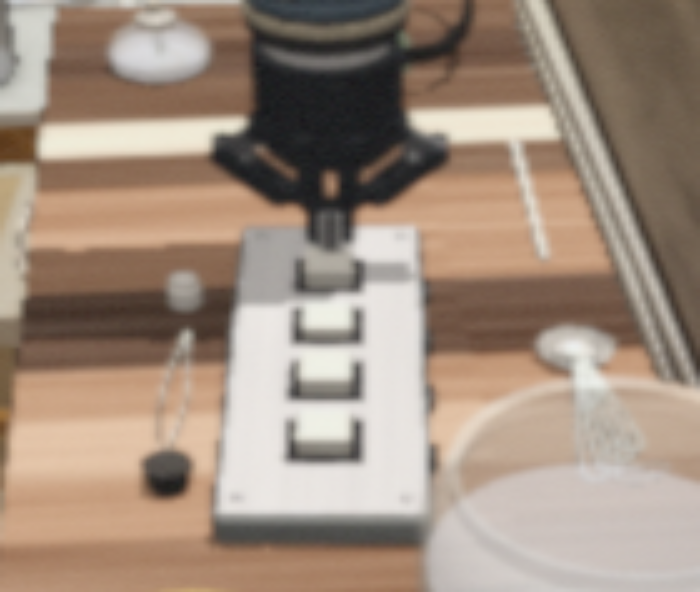

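The fingers stand centred over the leftmost key at crop (328,250), about 12 mm above it. I lower them to a target of about 3 mm under the height of an up key.

```bash
python3 -m pendant '[{"gripper":0,"tx":0,"ty":0,"tz":9,"wx":0,"wy":0,"wz":0},{"gripper":0,"tx":0,"ty":0,"tz":12,"wx":0,"wy":0,"wz":0},{"gripper":0,"tx":0,"ty":0,"tz":14,"wx":0,"wy":0,"wz":0},{"gripper":0,"tx":0,"ty":0,"tz":15.5,"wx":0,"wy":0,"wz":0},{"gripper":0,"tx":0,"ty":0,"tz":15.5,"wx":0,"wy":0,"wz":0},{"gripper":0,"tx":0,"ty":0,"tz":15.5,"wx":0,"wy":0,"wz":0}]'
```

```text
time_s: 3.0
eef_pos: [501.7, -10.9, 66.9]
orientation: [[0.996, -0.086, -0.0], [-0.086, -0.996, -0.0], [-0.0, 0.0, -1.0]]
force: [-1.4, -0.8, 3.7]
grip_width: 0.0
```

```bash
cat > avg.py <<'E'
from workcell import sensors,optics
import numpy as np
F=[];Z=[]
for i in range(10):
    optics.grab_frame('side'); s=sensors.read_state(); F.append(s['force']); Z.append(s['eef_pos'])
F=np.array(F);print('F',F.mean(0).round(2),'sd',F.std(0).round(2),'pos',np.mean(Z,0).round(2),s['time_s'])
E
python3 avg.py
```

```text
F [-0.59 -1.19  2.85] sd [0.6  0.53 0.49] pos [501.69 -10.89  66.86] 3.5
```

The force is 2.85 N with the tip at about 48 mm, which suits an up key. To tell it from a latched key that is just touched, I raise 2.5 mm and read again.

```bash
python3 -m pendant '[{"gripper":0,"tx":0,"ty":0,"tz":-2.5,"wx":0,"wy":0,"wz":0},{"gripper":0,"tx":0,"ty":0,"tz":-2.5,"wx":0,"wy":0,"wz":0}]'; python3 avg.py
```

```text
time_s: 3.75
eef_pos: [501.7, -10.9, 69.5]
orientation: [[0.996, -0.086, 0.0], [-0.086, -0.996, 0.0], [0.0, -0.0, -1.0]]
force: [-0.3, -0.8, 1.4]
grip_width: -0.2
F [-0.18 -1.08  2.21] sd [0.42 0.58 0.65] pos [501.72 -10.84  69.32] 4.25
```

Key 1 still pushes back with 2.2 N at tip height 50 mm, so it is up. Key 2 gets the same probe height: raise, shift 55 mm right, lower.

```bash
python3 -m pendant '[{"gripper":0,"tx":0,"ty":0,"tz":-20,"wx":0,"wy":0,"wz":0},{"gripper":0,"tx":0,"ty":27,"tz":-20,"wx":0,"wy":0,"wz":0},{"gripper":0,"tx":0,"ty":55,"tz":-20,"wx":0,"wy":0,"wz":0},{"gripper":0,"tx":0,"ty":55,"tz":-12,"wx":0,"wy":0,"wz":0},{"gripper":0,"tx":0,"ty":55,"tz":-5,"wx":0,"wy":0,"wz":0},{"gripper":0,"tx":0,"ty":55,"tz":-2,"wx":0,"wy":0,"wz":0},{"gripper":0,"tx":0,"ty":55,"tz":0,"wx":0,"wy":0,"wz":0},{"gripper":0,"tx":0,"ty":55,"tz":0,"wx":0,"wy":0,"wz":0},{"gripper":0,"tx":0,"ty":55,"tz":0,"wx":0,"wy":0,"wz":0}]'; python3 avg.py
```

```text
time_s: 5.38
eef_pos: [497.1, -65.5, 69.5]
orientation: [[0.996, -0.086, 0.0], [-0.086, -0.996, 0.0], [0.0, -0.0, -1.0]]
force: [0.2, 0.1, -0.1]
grip_width: 0.2
F [ 0.1   0.08 -0.32] sd [0.56 0.52 0.31] pos [497.01 -65.64  69.4 ] 5.875
```

There is no force at the height where an up key would push back, so key 2 is the suspect. I lower gently to touch it.

```bash
python3 -m pendant '[{"gripper":0,"tx":0,"ty":0,"tz":2,"wx":0,"wy":0,"wz":0},{"gripper":0,"tx":0,"ty":0,"tz":3,"wx":0,"wy":0,"wz":0},{"gripper":0,"tx":0,"ty":0,"tz":4,"wx":0,"wy":0,"wz":0},{"gripper":0,"tx":0,"ty":0,"tz":4.5,"wx":0,"wy":0,"wz":0},{"gripper":0,"tx":0,"ty":0,"tz":4.5,"wx":0,"wy":0,"wz":0}]'; python3 avg.py
```

```text
time_s: 6.5
eef_pos: [496.9, -65.7, 64.9]
orientation: [[0.996, -0.086, -0.0], [-0.086, -0.996, 0.0], [-0.0, -0.0, -1.0]]
force: [-1.0, 0.5, 2.8]
grip_width: -0.2
F [-1.72  0.05  3.27] sd [0.52 0.46 0.25] pos [496.91 -65.65  64.84] 7.0
```

Contact comes only at tip height of about 46 mm with 3.27 N, which is the latched signature. I go on to tap key 3 at the first probe height.

```bash
python3 -m pendant '[{"gripper":0,"tx":0,"ty":0,"tz":-24,"wx":0,"wy":0,"wz":0},{"gripper":0,"tx":0,"ty":27,"tz":-24,"wx":0,"wy":0,"wz":0},{"gripper":0,"tx":0,"ty":55,"tz":-24,"wx":0,"wy":0,"wz":0},{"gripper":0,"tx":0,"ty":55,"tz":-16,"wx":0,"wy":0,"wz":0},{"gripper":0,"tx":0,"ty":55,"tz":-9,"wx":0,"wy":0,"wz":0},{"gripper":0,"tx":0,"ty":55,"tz":-6,"wx":0,"wy":0,"wz":0},{"gripper":0,"tx":0,"ty":55,"tz":-4,"wx":0,"wy":0,"wz":0},{"gripper":0,"tx":0,"ty":55,"tz":-4,"wx":0,"wy":0,"wz":0},{"gripper":0,"tx":0,"ty":55,"tz":-4,"wx":0,"wy":0,"wz":0}]'; python3 avg.py
```

```text
time_s: 8.12
eef_pos: [492.4, -120.2, 69.0]
orientation: [[0.996, -0.086, 0.0], [-0.086, -0.996, 0.0], [0.0, -0.0, -1.0]]
force: [-0.7, 1.5, 2.3]
grip_width: 0.0
F [-0.41  1.5   2.53] sd [0.63 0.31 0.52] pos [ 492.43 -120.37   68.97] 8.625
```

Key 3 gives 2.5 N at the up height, so it is up. Key 4 is next.

```bash
python3 -m pendant '[{"gripper":0,"tx":0,"ty":0,"tz":-20,"wx":0,"wy":0,"wz":0},{"gripper":0,"tx":0,"ty":27,"tz":-20,"wx":0,"wy":0,"wz":0},{"gripper":0,"tx":0,"ty":55,"tz":-20,"wx":0,"wy":0,"wz":0},{"gripper":0,"tx":0,"ty":55,"tz":-12,"wx":0,"wy":0,"wz":0},{"gripper":0,"tx":0,"ty":55,"tz":-5,"wx":0,"wy":0,"wz":0},{"gripper":0,"tx":0,"ty":55,"tz":-2,"wx":0,"wy":0,"wz":0},{"gripper":0,"tx":0,"ty":55,"tz":0,"wx":0,"wy":0,"wz":0},{"gripper":0,"tx":0,"ty":55,"tz":0,"wx":0,"wy":0,"wz":0},{"gripper":0,"tx":0,"ty":55,"tz":0,"wx":0,"wy":0,"wz":0}]'; python3 avg.py
```

```text
time_s: 9.75
eef_pos: [487.6, -175.0, 69.0]
orientation: [[0.996, -0.086, 0.0], [-0.086, -0.996, 0.0], [0.0, -0.0, -1.0]]
force: [-0.5, 0.7, 1.7]
grip_width: -0.1
F [-0.6   1.56  2.09] sd [0.51 0.75 0.55] pos [ 487.7  -175.17   68.95] 10.25
```

Key 4 gives 2.1 N at the up height, so it is up too. Only key 2 is latched, so I go back 110 mm and press it near its stop (TCP about 59 mm).

```bash
python3 -m pendant '[{"gripper":0,"tx":0,"ty":0,"tz":-22,"wx":0,"wy":0,"wz":0},{"gripper":0,"tx":0,"ty":-37,"tz":-22,"wx":0,"wy":0,"wz":0},{"gripper":0,"tx":0,"ty":-74,"tz":-22,"wx":0,"wy":0,"wz":0},{"gripper":0,"tx":0,"ty":-110,"tz":-22,"wx":0,"wy":0,"wz":0},{"gripper":0,"tx":0,"ty":-110,"tz":-12,"wx":0,"wy":0,"wz":0},{"gripper":0,"tx":0,"ty":-110,"tz":-3,"wx":0,"wy":0,"wz":0},{"gripper":0,"tx":0,"ty":-110,"tz":3,"wx":0,"wy":0,"wz":0},{"gripper":0,"tx":0,"ty":-110,"tz":6,"wx":0,"wy":0,"wz":0},{"gripper":0,"tx":0,"ty":-110,"tz":8,"wx":0,"wy":0,"wz":0},{"gripper":0,"tx":0,"ty":-110,"tz":9.5,"wx":0,"wy":0,"wz":0},{"gripper":0,"tx":0,"ty":-110,"tz":9.5,"wx":0,"wy":0,"wz":0},{"gripper":0,"tx":0,"ty":-110,"tz":9.5,"wx":0,"wy":0,"wz":0}]'; python3 avg.py
```

```text
time_s: 11.75
eef_pos: [496.6, -66.3, 59.4]
orientation: [[0.996, -0.087, -0.001], [-0.087, -0.996, -0.001], [-0.0, 0.001, -1.0]]
force: [-3.1, -2.1, 4.9]
grip_width: -0.0
F [-2.21 -2.08  4.76] sd [0.67 0.72 0.75] pos [496.98 -65.94  59.38] 12.25
```

The force is 4.76 N at about 11.5 mm of travel, so it is past the release point. I let go to the probe height to feel whether it came up.

```bash
python3 -m pendant '[{"gripper":0,"tx":0,"ty":0,"tz":-5,"wx":0,"wy":0,"wz":0},{"gripper":0,"tx":0,"ty":0,"tz":-9.5,"wx":0,"wy":0,"wz":0},{"gripper":0,"tx":0,"ty":0,"tz":-9.5,"wx":0,"wy":0,"wz":0},{"gripper":0,"tx":0,"ty":0,"tz":-9.5,"wx":0,"wy":0,"wz":0}]'; python3 avg.py
```

```text
time_s: 12.75
eef_pos: [497.3, -65.4, 68.9]
orientation: [[0.996, -0.086, 0.001], [-0.086, -0.996, 0.0], [0.001, -0.001, -1.0]]
force: [1.3, 0.1, 1.9]
grip_width: 0.3
F [1.59 0.27 2.7 ] sd [0.43 0.48 0.6 ] pos [497.21 -65.5   68.82] 13.25
```

It now pushes back with 2.7 N at the up height, so the latch has let go. I retreat upward and look.

```bash
python3 -m pendant '[{"gripper":0,"tx":0,"ty":0,"tz":-40,"wx":0,"wy":0,"wz":0},{"gripper":0,"tx":0,"ty":0,"tz":-90,"wx":0,"wy":0,"wz":0},{"gripper":0,"tx":-60,"ty":0,"tz":-120,"wx":0,"wy":0,"wz":0},{"gripper":0,"tx":-110,"ty":0,"tz":-140,"wx":0,"wy":0,"wz":0},{"gripper":0,"tx":-110,"ty":0,"tz":-140,"wx":0,"wy":0,"wz":0},{"gripper":0,"tx":-110,"ty":0,"tz":-140,"wx":0,"wy":0,"wz":0},{"gripper":0,"tx":-110,"ty":0,"tz":-140,"wx":0,"wy":0,"wz":0}]'; python3 -c "
from workcell import optics
import cv2
a=cv2.imread('pics/side0.png');b=optics.grab_frame('side');cv2.imwrite('pics/side3.png',b)
f=lambda i:cv2.resize(i[195:290,280:360],None,fx=4.9,fy=6)
cv2.imwrite('pics/cmp.png',cv2.hconcat([f(a),f(b)]))"; python3 avg.py
```

```text
time_s: 14.12
eef_pos: [387.9, -56.3, 208.2]
orientation: [[0.996, -0.086, -0.001], [-0.086, -0.996, 0.0], [-0.001, -0.0, -1.0]]
force: [0.2, 0.0, -0.2]
grip_width: -0.0
F [-0.07  0.08 -0.05] sd [0.52 0.47 0.33] pos [387.52 -56.2  208.44] 14.675
```

View pics/cmp.png

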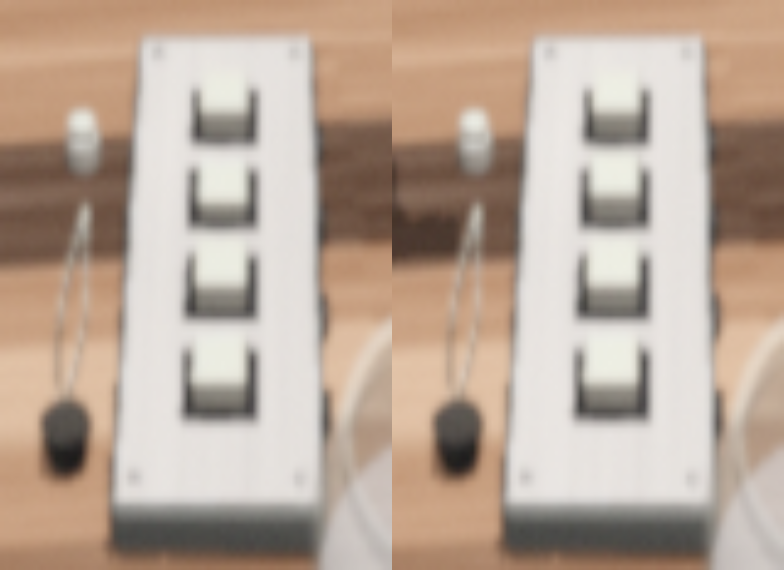

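View pics/side3.png

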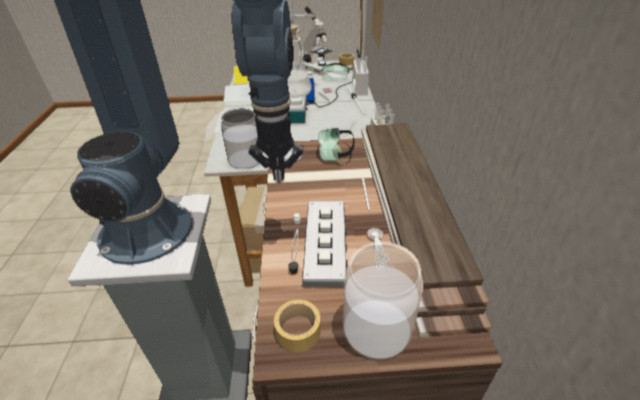

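In the before/after crop, the second key's cap now stands as high as the others (front face at (610,208) compared with (218,210) before). The weight, tweezers and stopper have not moved, and the arm hangs free at (278,165). I hand in.

```bash
python3 -c "
from workcell import manip
print(manip.sign_off())"
```

```text
the job is handed in; nothing more can be done
None
```

I tapped all four keys from left to right, found that the second from the left was the latched one, and released it. I handed the job in at about 14.7 s.

- **Tapping:** keys 1, 3 and 4 pushed back with about 2.1–2.5 N at the height of an up key. Key 2 gave nothing there and was met only about 5 mm lower, at 3.3 N.
- **Release:** I pressed key 2 down about 11.5 mm (4.8 N) and let go.
- **Last checks:** after the release, key 2 pushed back with 2.7 N at the up height. The last side picture shows all four caps equally high and the weight, tweezers and stopper unmoved. The other bystanders look unmoved in the full picture, but I did not measure them. The wrist force is back to about zero, so the arm is clear of everything.

No check failed or disagreed. The force readings scatter by about 0.5 N, so the forces after each tap and press are averages of ten readings. The first move command was refused because each row has to name all seven values, and nothing moved.

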